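Square up and clamp a batch of plates for measuring

ROBOT

A 6-joint arm with a two-finger parallel gripper is mounted at the origin on the work surface. World frame = base frame: x ahead of the robot, y to its left, z up, the work surface at z = 0. Lengths are in m, angles in rad, forces in N, time in s.
With the tool pointing down it reaches from about 0.35 to 0.775 m from the base axis. Payload 7.3 kg.
Tool frame: the origin (TCP) lies between the finger pads; the fingertips stand 14 mm ahead of it and the grasp point (between the pads) lies 5 mm behind it; z points along the fingers, y is the line along which they close (so a half turn about z gives the same grasp; the last joint's range is limited). The gripper opens to 92 mm and grips with 3 to 60 N. Pads are 19 mm wide; open, the fingers measure 130 mm over their backs; the gripper's body (75 mm by 190 mm) begins 47 mm behind the grasp point.
Start: joints at [-1.419, 0.342, 1.524, -0, 1.275, -0.146], TCP at [0.154, -0.502, 0.241] pointing down, gripper open.
Joint ranges: [-2.53, 2.53], [-0.77, 2.02], [0.04, 2.7], [-1, 4.14], [0.28, 2.66], [-3.11, 3.11]. Speed limits (rad/s): [2.57, 2.57, 3.14, 3.14, 3.14, 3.14].

INTERFACE

Orientations are given as [roll, pitch, yaw] about the fixed x, y, z axes, in that order (R = Rz(yaw) Ry(pitch) Rx(roll)).
In Python, from cell import robot, eyes gives the robot as it stands. The module is installed in compiled form; this text tells all that it offers.
- The arm moves only by the shell command python3 -m handwheel 'ROWS' [FORCE]. ROWS is JSON, one flat list of numbers, 5 for each row, row after row: the shift along the world's x, y, z in mm, then the turn about the world's z in rad, then the opening, from 0 (shut) to 1 (fully open). In form: [x, y, z, spin, jaw, x, y, z, spin, jaw, ...]. A call has 1 to 8 rows; each row shifts and turns the commanded pose from where the row before left it; what a row does not reach is not made up. A row lasts 1/10 s, in which the tool goes at most 50 mm and 8.59 degrees, less where a joint would pass 70% of its speed; a pose out of reach is approached as far as the arm can. A call with a gripper value outside its range is refused whole. The fingers move at their own pace and stop on an object; FORCE is the grip in N (left out, the last holds). Time passes only in rows, so rows that do not move let the fingers close. It gives the time, the measured TCP pose, the force, the opening and the grip force at its end, in the units of the state.
- robot.observe(): the state, without advancing time (a new reading comes with each control period).
- eyes.read_camera(name): name is "scene" or "side" or "wrist"; returns (picture, depth): 400x640x3 uint8, blue, green, red; 400x640 float32, m along the optical axis (not along the pixel's ray), 0 where there is no reading.
- eyes.calibration(name): a dict with "fx", "fy", "cx", "cy" (pixels), "world_to_cam" (4x4, takes a point from world to camera coordinates). Camera axes: x right, y down, z forward; pixel columns grow to the right and rows downward; lengths in m; the calibration is good to about 2 mm. A picture is of the moment at which its call begins: read the wrist's pose just before it. calibration takes no time and is no camera call; for the wrist camera it gives the pose at the moment of the call.
- robot.hand_in(): hands the job in; it is judged then, once.
The state is a dict: "time": time; "qpos": joint angles; "qvel": joint speeds; "joint_efforts": joint torques, N m; "tool_pos": TCP position; "tool_rot": TCP orientation; "contact_force": force on the tool from outside, world axes, zero at the start; "torque": the same for the moment, N m; "opening": finger opening in m; "grip_force": force on a finger pad.
Only numpy, scipy, OpenCV 4.12 (cv2) and the standard library are available. Lean on these libraries where they do the work, as an engineer would, in place of code of your own. Each camera call takes 0.05 s, during which the arm holds its last target. There are 200 camera calls.

TASK

Take the lid off the case by its knob and set it aside on the bench, then gather all the aluminium plates - those in the case and any lying on the bench - onto the ragged stack in the vise. With the jaw still open, tap the stack until all its edges are flush, with its ends right up against the fixed jaw; then crank the vise until the moving jaw clamps the stack. Finally put the lid back on the empty case, well seated, and leave the other measuring gear where it is.

Things in the scene. Friction and masses are not known exactly. Their poses are not given: they have to be found in the camera images.
- plate_v1: bare aluminium plate, 50 mm (x) x 100 mm (y) x 8 mm (z), 108 g, with two small drilled holes; origin at the centre of its underside. Lies at the bottom of the ragged stack on the vise bed.
- plate_v2: bare aluminium plate, 50 mm (x) x 100 mm (y) x 8 mm (z), 108 g, with two small drilled holes; origin at the centre of its underside. Lies on plate_v1 on the vise bed, out of line with it.
- plate_c1: bare aluminium plate, 50 mm (x) x 100 mm (y) x 8 mm (z), 108 g, with two small drilled holes; origin at the centre of its underside. Lies flat in the case, on its floor.
- plate_c2: bare aluminium plate, 50 mm (x) x 100 mm (y) x 8 mm (z), 108 g, with two small drilled holes; origin at the centre of its underside. May be absent. Lies in the case on top of plate_c1.
- plate_t1: bare aluminium plate, 50 mm (x) x 100 mm (y) x 8 mm (z), 108 g, with two small drilled holes; origin at the centre of its underside. May be absent. Lies on the bench.
- plate_t2: bare aluminium plate, 50 mm (x) x 100 mm (y) x 8 mm (z), 108 g, with two small drilled holes; origin at the centre of its underside. May be absent. Lies on the bench.
- vise: low grey inspection vise fixed to the bench, 120 mm (x) x 325 mm (y); origin on the bench, z up. Its flat bed, 30 mm above the bench, lies between a steel fixed jaw at +y (face at y = +85 mm, looking to -y) and a moving jaw at -y. Both jaws are 100 mm wide (x) and rise about 55 mm over the bed. The bed is open on both x sides. A grey gear housing 87 mm high carries the crank at y = -160 mm
- stop (a point): foot of the fixed jaw's face, at the middle of its width, on the bed (30 mm above the bench); axes as the vise's (y points into the fixed jaw). The plates' 50 mm ends go flat against this face, their length along y
- jaw: moving steel jaw, 26 mm thick; origin at the foot of its clamping face, on the bed, axes as the vise's. It slides to +y as the crank turns, 11.5 mm per radian; almost fully open at the start, 164 to 175 mm from the fixed face
- crank (a joint): angle of the crank about the vertical axis (rad), 0 fully open, growing clockwise seen from above; each radian closes the jaw by 11.5 mm, so a 100 mm stack is clamped at about 6.5 rad. Stays where it is left; range 0 to 7.6. At 0 the arm points to the vise's -y
- crank_axis (a point): on the crank's axis, 90 mm above the bench; axes as the vise's
- crank_grip (a point): middle of the black upright handle of the crank, 22 mm across and 40 mm tall, 45 mm from the axis, 123 mm above the bench; the handle spins freely on its pin
- case: grey open-topped case fixed to the bench, 135 mm (x) x 180 mm (y) x 45 mm high outside, walls and floor 5 mm; origin under its centre. The plates in it lie with their length along its x
- lid: loose white lid, 139 x 184 mm, 6 mm thick, with a grey lip 7 mm deep below that enters the case with 5 mm of play all round; 220 g. Origin at the centre of the lip's lower edge: 38 mm over the bench when the lid is on the case, 0 when it lies on the bench
- lid_knob (a point): middle of the lid's black knob, 24 mm across, 32 mm above the lid's origin; the knob's top is 45 mm above that origin, its thick part 24 to 42 mm
- ring_gauge: bystander: thick steel ring, 72 mm across, 22 mm high; origin under its centre
- spray_bottle: bystander: white bottle with a blue cap, 54 mm across, 150 mm tall, standing; origin under its centre
- caliper: bystander: digital caliper lying flat, 170 mm long along its y, jaws towards its +x, 12 mm high; origin under its middle
- gauge_block: bystander: plain polished steel block 35 x 90 x 22 mm (x, y, z); origin under its centre
- pin_gauge: bystander: dark steel cylinder 22 mm across, 90 mm tall, standing upright; origin under its centre

How it is judged:
By the outcome, as a careful person would: the job done as asked, in the order asked, and still so for the second after the job is handed in, with the robot touching nothing.
Of plate_c2, plate_t1, plate_t2 only 1 to 3 are there at a start; the rules pass over those that are not, and their reading is None.
At some moment in a run one of lid may be knocked a few centimetres aside while the robot is not near it.
Once in a run the grip may slacken for a moment while it holds something.
It also fails if it takes over 210 s, if anything falls off the work surface, if the arm or the gripper's body presses on something with over 40 N, if the wrist force passes 120 N, or if a joint passes its speed limit or range.

## Working session

There is one attempt and no reset: what is moved stays moved. The work goes in short steps, Python scripts to look and compute and a shell command to move; the robot and the scene stay as the last step left them, time stands still between calls to the robot, and variables do not carry over. Pictures are saved under pics/ and viewed, at most 14 in all, crops included, and the job is handed in when it is done.

```bash
mkdir -p pics; ls
cat > h.py <<'E'
import numpy as np, cv2, json
from cell import robot, eyes
def shot(n, save=None):
    c=eyes.calibration(n); im,d=eyes.read_camera(n)
    if save: cv2.imwrite('pics/'+save,im)
    return im,d,c
def cloud(d,c):
    v,u=np.mgrid[0:d.shape[0],0:d.shape[1]]
    P=np.stack([(u-c['cx'])/c['fx']*d,(v-c['cy'])/c['fy']*d,d],-1)
    T=np.linalg.inv(np.array(c['world_to_cam'])); W=P@T[:3,:3].T+T[:3,3]
    W[d<=0]=np.nan; return W
def ray(c,u,v,z):
    T=np.linalg.inv(np.array(c['world_to_cam'])); r=T[:3,:3]@np.array([(u-c['cx'])/c['fx'],(v-c['cy'])/c['fy'],1]); o=T[:3,3]
    return o+r*(z-o[2])/r[2]
E
python3 - <<'E'
from h import *
im,d,c=shot('scene','s1.png'); im2,d2,c2=shot('side','d1.png')
for n in ('scene','side'):
    c=eyes.calibration(n); print(n,c['fx'],np.linalg.inv(np.array(c['world_to_cam']))[:3].round(3).tolist())
s=robot.observe(); print(s['tool_pos'],s['tool_rot'],s['time'],s['contact_force'])
E
```

```text
pics
scene 440.7383818324257 [[-0.024, 0.793, -0.609, 1.174], [1.0, 0.022, -0.01, 0.015], [0.006, -0.609, -0.793, 0.87]]
side 370.58144985852647 [[-0.865, -0.245, 0.438, 0.106], [-0.502, 0.424, -0.754, 0.825], [-0.001, -0.872, -0.489, 0.649]]
[ 0.15400983 -0.50154554  0.24009918] [-3.14020414e+00 -1.88320804e-04  2.97777496e-01] 0.1 [0.28538412 0.38574633 0.16563923]
```

View pics/s1.png

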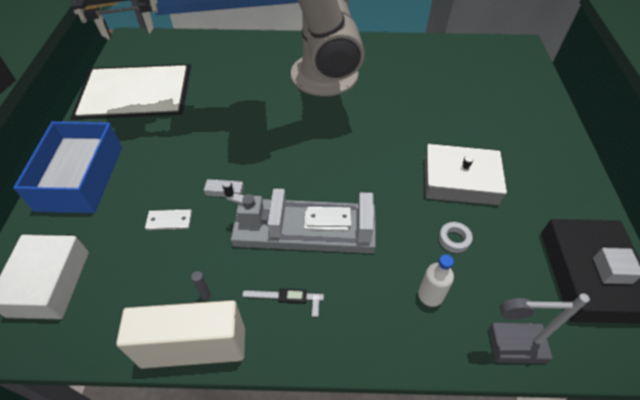

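View pics/d1.png

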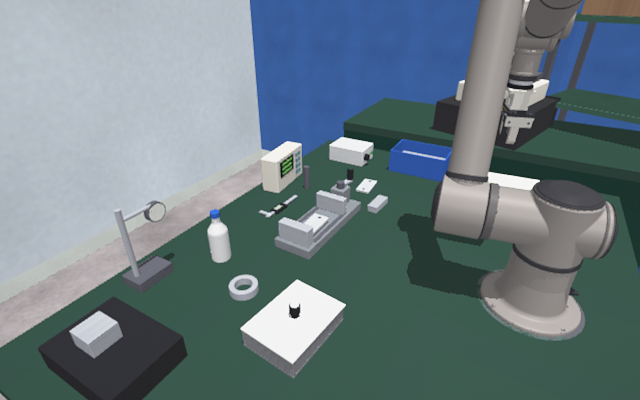

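The scene picture has the lidded case at right (knob 467,163), the vise in the middle with the fixed jaw at 366,217, and the crank handle at 229,189. One bench plate lies at 168,219, the gauge block at 223,187, the pin at 200,285, the caliper at 285,295, the ring at 456,236 and the bottle at 436,285.

```bash
cat >> h.py <<'E'
def rect(im,c,box,z,lo,hi=255,smax=60):
    """bright blob in pixel box (u0,v0,u1,v1) -> world minAreaRect at height z"""
    u0,v0,u1,v1=box; g=im[v0:v1,u0:u1]; hsv=cv2.cvtColor(g,cv2.COLOR_BGR2HSV)
    m=((hsv[...,2]>=lo)&(hsv[...,2]<=hi)&(hsv[...,1]<smax)).astype(np.uint8)
    cs,_=cv2.findContours(m,cv2.RETR_EXTERNAL,cv2.CHAIN_APPROX_NONE); k=max(cs,key=cv2.contourArea)[:,0]+[u0,v0]
    W=np.array([ray(c,u,v,z)[:2] for u,v in k],np.float32)*1000
    (x,y),(w,h),a=cv2.minAreaRect(W)
    if w<h: w,h,a=h,w,a+90     # a = direction of long side (w)
    a=(a+90)%180-90
    return [round(float(t),1) for t in (x,y,w,h,a)]
E
python3 - <<'E'
from h import *
c=eyes.calibration('scene'); im=cv2.imread('pics/s1.png')
print('lid',rect(im,c,(410,130,520,215),.051,170))
print('plate t',rect(im,c,(135,200,200,238),.008,150))
print('stack',rect(im,c,(298,200,358,236),.046,190))
for n,u,v,z in [('knob',467,162,.078),('crank handle',229,189,.123),('crank axis',249,202,.095),('jawfix top front L',360,196,.085),('jawfix tl',360,241,.085),('block',223,187,.022),('knobtop',468,159,.083)]:
    print(n,(ray(c,u,v,z)*1000).round(0))
for n,b in dict(vise=(225,175,385,260),plate=(140,195,205,240)).items():
    u0,v0,u1,v1=b; cv2.imwrite(f'pics/c_{n}.png',cv2.resize(im[v0:v1,u0:u1],None,fx=5,fy=5,interpolation=cv2.INTER_CUBIC))
E
```

```text
lid [433.3, 359.6, 184.7, 141.1, 84.0]
plate t [579.7, -359.8, 103.1, 52.3, -88.4]
stack [591.6, 19.3, 103.8, 60.7, 89.3]
knob [440. 356.  78.]
crank handle [ 576. -196.  123.]
crank axis [ 590. -154.   95.]
jawfix top front L [558.  92.  85.]
jawfix tl [678.  89.  85.]
block [ 490. -240.   22.]
knobtop [435. 358.  83.]
```

View pics/c_vise.png

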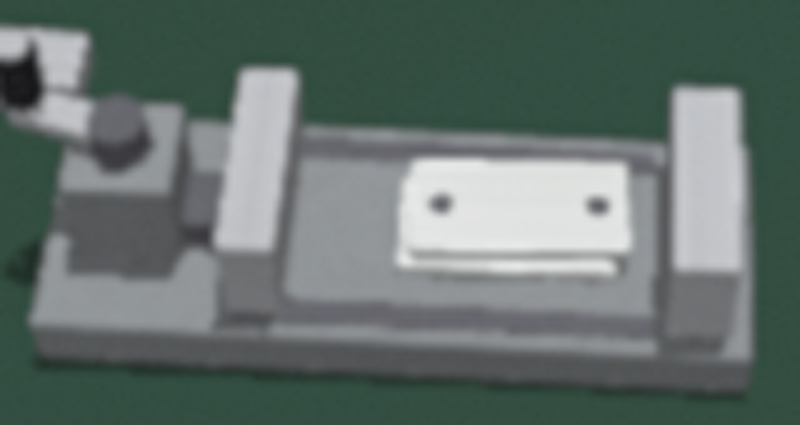

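```bash
python3 -m handwheel '[38,29,10,-0.1,1, 38,29,10,-0.1,1, 38,29,10,-0.1,1, 38,29,10,-0.1,1, 38,29,10,0,1, 38,29,0,0,1, 38,29,0,0,1]'
python3 -m handwheel '[10,48,0,0,1, 10,48,0,0,1,10,48,0,0,1,10,48,0,0,1,10,48,0,0,1,10,48,0,0,1]'
python3 -m handwheel '[-8,45,0,0,1,-8,45,0,0,1,-8,45,0,0,1,-8,45,0,0,1,-8,45,0,0,1,-8,45,0,0,1,-8,45,0,0,1,0,0,0,0,1]'
python3 - <<'E'
from h import *
im,d,c=shot('wrist','w1.png'); s=robot.observe(); print(s['tool_pos'],s['tool_rot'],np.linalg.inv(np.array(c['world_to_cam']))[:3].round(3).tolist(),c['fx'])
W=cloud(d,c); print(np.nanmin(W[...,2]),np.nanmax(W[...,2]))
E
```

```text
time: 0.8
tool_pos: [0.4214, -0.2974, 0.2909]
tool_rot: [3.141, -0.0, -0.102]
contact_force: [0.0, -0.6, -0.3]
opening: 0.0914
grip_force: 0.0
time: 1.4
tool_pos: [0.4799, -0.0089, 0.2906]
tool_rot: [3.141, 0.0, -0.102]
contact_force: [1.0, -0.9, -0.6]
opening: 0.0918
grip_force: 0.0
time: 2.2
tool_pos: [0.4223, 0.3086, 0.2901]
tool_rot: [-3.141, 0.002, -0.096]
contact_force: [-0.2, -0.5, 0.2]
opening: 0.0919
grip_force: 0.0
[0.42293653 0.30626819 0.29002344] [ 3.14096150e+00  1.14616067e-03 -9.76824939e-02] [[-0.096, -0.948, -0.302, 0.503], [-0.995, 0.091, 0.029, 0.3], [0.0, 0.304, -0.953, 0.434]] 323.4591817429444
-0.20807092178374575 0.38670420880141426
```

View pics/w1.png

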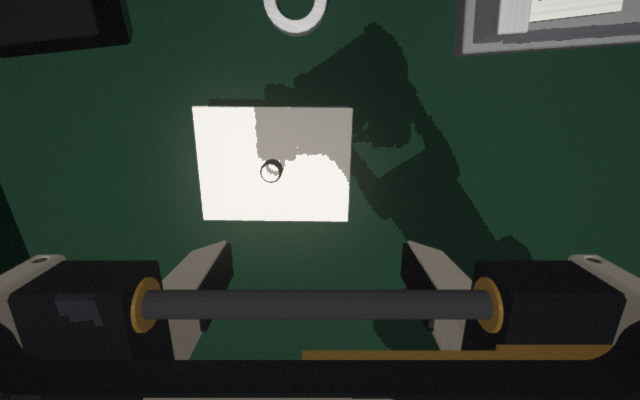

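The wrist view shows the lid, corners about (194,107), (352,107), (349,221) and (204,221), with its knob at 271,171. The vise's jaw is at top right.

Run:
```python
from h import *
c=eyes.calibration('wrist'); s=robot.observe()
P=[(ray(c,u,v,.051)*1000).round(1) for u,v in [(194,107),(352,107),(349,221),(204,221)]]
print(P,'centre',np.mean(P,0)); print('knob top',ray(c,271,171,.083)*1000,'mid',ray(c,271,171,.07)*1000, s['tool_pos'])
for a,b in [(0,1),(3,2)]: print(np.degrees(np.arctan2(*(P[a]-P[b])[:2])))
```

```text
[array([508.8, 436.2,  51. ]), array([491.4, 257.5,  51. ]), array([353.4, 270.2,  51. ]), array([371.4, 452.9,  51. ])] centre [431.25 354.2   51.  ]
knob top [433.33944035 354.32829519  83.        ] mid [430.74165627 356.42910492  70.        ] [0.42293653 0.30626819 0.29002344]
5.56135263944096
5.626745715140729
```

```bash
python3 -m handwheel '[5,24,-30,0,1, 5,24,-30,0,1, 0,0,-45,0,1, 0,0,-45,0,1, 0,0,-40,0,1, 0,0,-20,0,1, 0,0,-12,0,1, 0,0,0,0,1]' 40
python3 -m handwheel '[0,0,0,0,0, 0,0,0,0,0, 0,0,0,0,0, 0,0,0,0,0, 0,0,0,0,0, 0,0,0,0,0]'
python3 -m handwheel '[0,0,10,0,0, 0,0,20,0,0, 0,0,20,0,0]'
```

```text
time: 3.05
tool_pos: [0.434, 0.3509, 0.0676]
tool_rot: [3.14, 0.002, -0.103]
contact_force: [-0.1, 0.3, -0.7]
opening: 0.0919
grip_force: 0.0
time: 3.65
tool_pos: [0.4341, 0.3522, 0.069]
tool_rot: [-3.141, -0.0, -0.102]
contact_force: [-0.3, -0.2, -0.4]
opening: 0.0483
grip_force: 0.0
time: 3.95
tool_pos: [0.434, 0.3521, 0.1197]
tool_rot: [3.141, 0.0, -0.102]
contact_force: [-0.3, 1.0, -0.2]
opening: 0.0243
grip_force: 0.0
```

```bash
python3 -m handwheel '[0,0,0,0,0.6, 0,0,0,0,0.6, 0,0,0,0,0.6, 0,0,0,0,0.6, -1,2,-20,0,0.6, 0,0,-20,0,0.6, 0,0,-10,0,0.6, 0,0,0,0,0.6]'
python3 -m handwheel '[0,0,0,0,0, 0,0,0,0,0, 0,0,0,0,0, 0,0,0,0,0, 0,0,0,0,0, 0,0,0,0,0, 0,0,0,0,0]'
python3 -m handwheel '[0,0,0,0,0, 0,0,10,0,0, 0,0,20,0,0, 0,0,20,0,0, 0,0,0,0,0]'
```

```text
time: 4.75
tool_pos: [0.4321, 0.3535, 0.0669]
tool_rot: [3.139, 0.003, -0.102]
contact_force: [-1.0, 0.0, 0.1]
opening: 0.0546
grip_force: 0.0
time: 5.45
tool_pos: [0.4332, 0.3554, 0.0693]
tool_rot: [-3.139, -0.001, -0.102]
contact_force: [-1.2, 5.7, 0.2]
opening: 0.0225
grip_force: 40.0
time: 5.95
tool_pos: [0.4344, 0.3548, 0.1215]
tool_rot: [-3.139, -0.004, -0.102]
contact_force: [0.8, -0.3, -2.3]
opening: 0.0231
grip_force: 40.0
```

```bash
python3 -m handwheel '[0,-20,5,0,0, 0,-40,0,0,0, 0,-40,0,0,0, 0,-40,0,0,0, 0,-40,0,0,0, 0,-40,0,0,0, 0,-40,0,0,0,0,-10,0,0,0]'
python3 -m handwheel '[0,0,-30,0,0, 0,0,-30,0,0, 0,0,-22,0,0, 0,0,-6,0,0, 0,0,-4,0,0,0,0,-2,0,0,0,0,0,0,0]'
```

```text
time: 6.75
tool_pos: [0.4323, 0.081, 0.1231]
tool_rot: [3.14, 0.002, -0.105]
contact_force: [-0.6, 0.5, -1.4]
opening: 0.0227
grip_force: 40.0
time: 7.45
tool_pos: [0.4327, 0.0843, 0.0313]
tool_rot: [3.141, 0.0, -0.102]
contact_force: [-5.1, -0.2, 10.4]
opening: 0.0224
grip_force: 40.0
```

```bash
python3 -m handwheel '[0,0,0,0,0.6, 0,0,0,0,0.6, 0,0,0,0,0.6, 0,0,0,0,0.6, 0,0,0,0,0.6, 0,0,40,0,0.6, 0,0,40,0,0.6, 0,0,40,0,0.7]'
python3 -m handwheel '[0,40,20,0,0.7, 0,45,20,0,0.7, 0,45,20,0,0.7, 0,45,20,0,0.7, 0,45,20,0,0.7, 0,30,20,0,0.7,0,0,0,0,0.7,0,0,0,0,0.7]'
python3 - <<'E'
from h import *
im,d,c=shot('wrist','w2.png'); s=robot.observe(); print(s['tool_pos'],s['tool_rot'])
import pickle; pickle.dump(c,open('w2.pkl','wb'))
E
```

```text
time: 8.25
tool_pos: [0.4327, 0.0841, 0.1509]
tool_rot: [3.141, 0.001, -0.102]
contact_force: [2.1, 0.9, -0.3]
opening: 0.0591
grip_force: 0.0
time: 9.05
tool_pos: [0.4327, 0.3342, 0.2692]
tool_rot: [3.141, 0.0, -0.101]
contact_force: [-0.3, -1.5, -0.2]
opening: 0.0643
grip_force: 0.0
[0.4326188  0.33332683 0.26874587] [ 3.13992676e+00  1.43568732e-03 -1.02035078e-01]
```

View pics/w2.png

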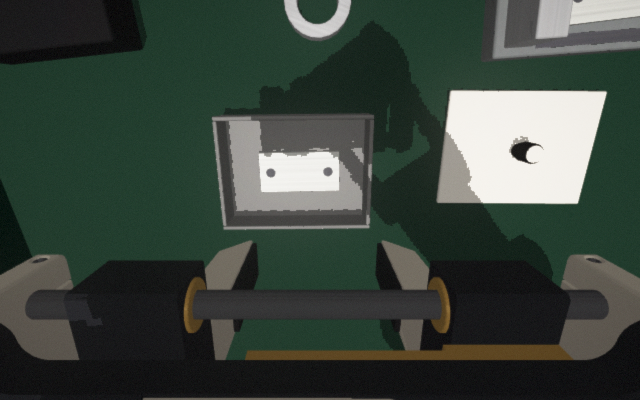

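The lid now sits on the bench with its knob at 527,152. The open case spans (214,117) to (372,228), with a plate at (260,152)-(339,192) whose length runs along world y.

Run:
```python
from h import *; import pickle
c=pickle.load(open('w2.pkl','rb')); im=cv2.imread('pics/w2.png')
P2,d,c2=shot('wrist'); W=cloud(d,c2)
print('z plate',np.nanmedian(W[160:185,280:315,2]),'floor',np.nanmedian(W[160:190,238:250,2]),'bench',np.nanmedian(W[60:90,200:240,2]))
for z in (.013,.021): print(z,rect(im,c,(250,145,345,197),z,200))
C=[ray(c,u,v,.045)[:2]*1000 for u,v in [(214,117),(374,114),(370,228),(224,229)]]; print(np.round(C,1),np.mean(C,0))
W0=[ray(c,u,v,.045)[:2]*1000 for u,v in [(219,121),(369,119),(366,223),(228,225)]]; print(np.round(W0,1),np.mean(W0,0))
print(c['fx'])
```

```text
z plate 0.013500754535057835 floor 0.0052990343445405985 bench 0.00018495061328216433
0.013 [429.0, 355.5, 99.1, 49.4, 85.5]
0.021 [430.7, 354.9, 97.1, 48.5, 85.5]
[[506.4 438.8]
 [491.9 263.1]
 [357.3 274.3]
 [374.1 452.6]] [432.4054428 357.2155614]
[[501.6 434.1]
 [487.1 268.9]
 [364.4 278.8]
 [378.8 446.8]] [432.95601063 357.15934521]
323.4591817429444
```

```bash
python3 -m handwheel '[0,0,0,0.145,0.66, 0,0,0,0.145,0.66,0,0,0,0.145,0.66,0,0,0,0.145,0.66,0,0,0,0.145,0.66,0,0,0,0.145,0.66,0,0,0,0.145,0.66,0,0,0,0.145,0.66]'
python3 -m handwheel '[-4,22,-20,0.145,0.66, 0,0,-30,0.145,0.66,0,0,-30,0.145,0.66,0,0,-40,0,0.66,0,0,-40,0,0.66,0,0,-30,0,0.66,0,0,0,0,0.66,0,0,0,0,0.66]'
python3 - <<'E'
from h import *
im,d,c=shot('wrist','w3.png'); s=robot.observe(); print(s['tool_pos'],s['tool_rot'])
E
```

```text
time: 9.95
tool_pos: [0.4331, 0.3324, 0.2689]
tool_rot: [-3.141, 0.002, 1.062]
contact_force: [-0.2, -0.3, -0.6]
opening: 0.0607
grip_force: 0.0
time: 10.75
tool_pos: [0.4293, 0.3551, 0.0799]
tool_rot: [-3.141, 0.001, 1.491]
contact_force: [0.5, 0.4, 0.8]
opening: 0.0603
grip_force: 0.0
[0.42999133 0.35579921 0.08100382] [ 3.14020772e+00 -8.57500262e-04  1.49172187e+00]
```

View pics/w3.png

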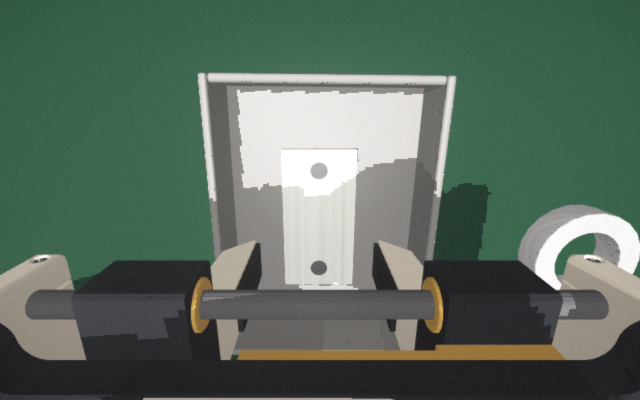

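The plate is centred between the fingers, which clear the walls. Descending to grip.

```bash
python3 -m handwheel '[0,0,-30,0,0.66, 0,0,-20,0,0.66, 0,0,-10,0,0.66, 0,0,0,0,0, 0,0,0,0,0, 0,0,0,0,0, 0,0,0,0,0, 0,0,0,0,0]' 40
python3 -m handwheel '[0,0,10,0,0, 0,0,20,0,0, 0,0,40,0,0, 0,0,40,0,0, 0,0,40,0,0, 0,0,40,0,0, 0,0,20,0,0, 0,0,0,0,0]'
```

```text
time: 11.6
tool_pos: [0.4299, 0.3566, 0.0211]
tool_rot: [3.139, -0.001, 1.493]
contact_force: [-0.7, -0.5, 5.8]
opening: 0.0489
grip_force: 40.0
time: 12.4
tool_pos: [0.4301, 0.3569, 0.2337]
tool_rot: [3.136, -0.004, 1.493]
contact_force: [-0.4, 0.2, -1.5]
opening: 0.0493
grip_force: 40.0
```

```bash
python3 -m handwheel '[16,-42,0,0,0,16,-42,0,0,0,16,-42,0,0,0,16,-42,0,0,0,16,-42,0,0,0,16,-42,0,0,0,16,-42,0,0,0,16,-42,0,0,0]'
python3 -m handwheel '[16,-42,10,0,0,16,-42,10,0,0,0,0,0,0,0,0,0,0,0,0]'
python3 - <<'E'
from h import *; import pickle
im,d,c=shot('wrist','w4.png'); s=robot.observe(); print(s['tool_pos'],s['tool_rot'],s['opening'])
pickle.dump((c,d),open('w4.pkl','wb'))
E
```

```text
time: 13.2
tool_pos: [0.5566, 0.0184, 0.2283]
tool_rot: [-3.139, -0.0, 1.493]
contact_force: [0.6, 0.6, -1.1]
opening: 0.0494
grip_force: 40.0
time: 13.6
tool_pos: [0.5884, -0.0646, 0.248]
tool_rot: [-3.139, -0.001, 1.491]
contact_force: [0.4, 1.1, -0.7]
opening: 0.0495
grip_force: 40.0
[ 0.58817646 -0.06352476  0.24817772] [-3.13857391e+00 -9.56743898e-04  1.49220736e+00] 0.04927997740047141
```

View pics/w4.png

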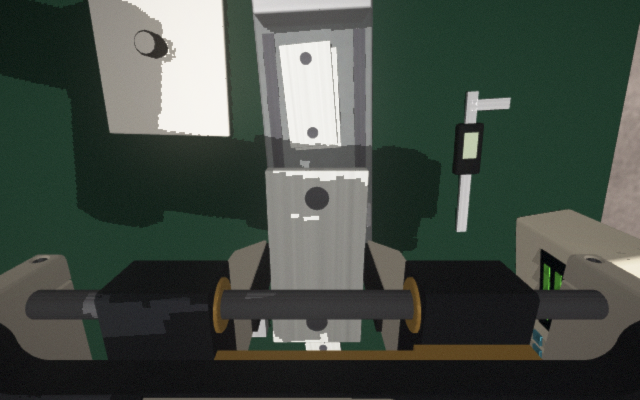

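The held plate is in front at (267-367,170-340). Beyond it the stack's top plate has corners about (279,44), (327,40), (340,143) and (288,147), and the fixed jaw's top edge runs (256,13)-(371,9).

Run:
```python
from h import *; import pickle
c,d=pickle.load(open('w4.pkl','rb')); im=cv2.imread('pics/w4.png'); W=cloud(d,c)
print('top z',np.nanmedian(W[70:120,300:318,2]),'jaw z',np.nanmedian(W[2:6,280:350,2]))
P=np.array([ray(c,u,v,.046)*1000 for u,v in [(279,44),(327,40),(340,143),(288,147)]])[:,:2]; print(P.round(1),P.mean(0), np.linalg.norm(P[0]-P[3]),np.linalg.norm(P[0]-P[1]))
print('holes',[(ray(c,u,v,.046)*1000).round(1)[:2] for u,v in [(305,58),(312,132)]])
J=np.array([ray(c,u,v,.085)*1000 for u,v in [(256,13),(371,9)]])[:,:2]; print('jaw edge',J.round(1),J.mean(0))
# depth based: jaw top points
m=(W[...,2]>.078)&(W[...,2]<.092)&(W[...,1]>.05)&(W[...,0]>.5); q=W[m][:,:2]*1000; 
q=q[(q[:,0]>np.percentile(q[:,0],1))]; print(len(q),q.min(0),q.max(0))
for n in ('L','R'):pass
cv2.imwrite('pics/w4c.png',cv2.resize(im[0:180,230:400],None,fx=3.3,fy=3.3,interpolation=cv2.INTER_CUBIC))
```

```text
top z 0.04637333512921274 jaw z 0.08526806614969362
[[560.7  71. ]
 [607.5  70.8]
 [614.3 -29. ]
 [558.8 -28.9]] [585.3040242   20.96457611] 99.90770173567512 46.80401846214776
holes [array([584.8,  56.5]), array([585.6, -15.3])]
jaw edge [[547.9  89.9]
 [644.4  85.1]] [596.11577337  87.51694221]
1561 [546.04964424  85.9944584 ] [644.8676498   99.76159173]
```

View pics/w4c.png

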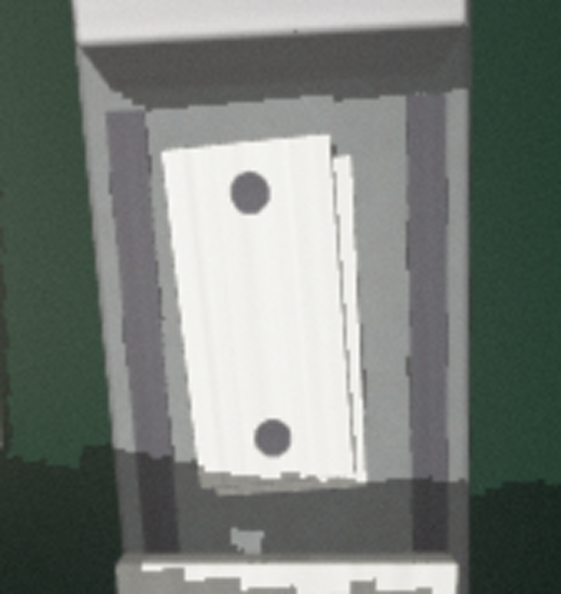

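```bash
python3 -m handwheel '[1,44,0,0.029,0, 1,44.5,-20,0,0, 0,0,-45,0,0, 0,0,-45,0,0, 0,0,-45,0,0, 0,0,-20,0,0, 0,0,-5,0,0, 0,0,-5,0,0]'
python3 -m handwheel '[0,0,-1,0,0, 0,0,0,0,0]'
```

```text
time: 14.45
tool_pos: [0.5908, 0.0257, 0.0647]
tool_rot: [-3.141, -0.0, 1.523]
contact_force: [0.8, 0.7, 0.0]
opening: 0.0491
grip_force: 40.0
time: 14.65
tool_pos: [0.5917, 0.0248, 0.065]
tool_rot: [3.139, 0.0, 1.522]
contact_force: [0.6, 0.4, -1.0]
opening: 0.049
grip_force: 40.0
```

```bash
python3 -m handwheel '[0,0,-2,0,0, 0,0,0,0,0]'
python3 -m handwheel '[0,0,-1,0,0, 0,0,0,0,0]'
```

```text
time: 14.85
tool_pos: [0.5913, 0.0245, 0.0623]
tool_rot: [3.14, 0.0, 1.522]
contact_force: [-0.4, 0.1, -1.3]
opening: 0.0493
grip_force: 40.0
time: 15.05
tool_pos: [0.5913, 0.0245, 0.0621]
tool_rot: [3.14, 0.0, 1.522]
contact_force: [-2.2, 1.0, 8.1]
opening: 0.049
grip_force: 40.0
```

```bash
python3 -m handwheel '[0,0,0,0,0.75,0,0,0,0,0.75,0,0,0,0,0.75,0,0,0,0,0.75,0,0,45,0,0.75,0,0,45,0,0.75,0,0,45,0,0.75,0,-30,30,0,0.75]'
python3 -m handwheel '[0,-47,0,0.04,0.75,0,-47,0,0.04,0.75,0,-47,0,0,0.75,0,-47,0,0,0.75,0,-47,0,0,0.75,0,-47,0,0,0.75,-5,-47,0,0,0.75,-5,-46,0,0,0.75]'
python3 -m handwheel '[0,0,0,0,0.75,0,0,0,0,0.75]'
python3 - <<'E'
from h import *; import pickle
im,d,c=shot('wrist','w5.png'); s=robot.observe(); print(s['tool_pos'],s['tool_rot'],s['opening'])
pickle.dump((c,d),open('w5.pkl','wb'))
E
```

```text
time: 15.85
tool_pos: [0.5918, -0.0031, 0.2293]
tool_rot: [3.137, -0.001, 1.526]
contact_force: [0.7, -0.2, -0.5]
opening: 0.0689
grip_force: 0.0
time: 16.65
tool_pos: [0.5806, -0.3823, 0.2254]
tool_rot: [-3.141, -0.0, 1.602]
contact_force: [0.7, -0.3, 0.4]
opening: 0.0689
grip_force: 0.0
time: 16.85
tool_pos: [0.5804, -0.3814, 0.2248]
tool_rot: [-3.141, -0.001, 1.599]
contact_force: [0.7, -0.9, -0.6]
opening: 0.0688
grip_force: 0.0
[ 0.58092407 -0.38007172  0.22520403] [-3.14117248e+00 -1.12975302e-03  1.60127599e+00] 0.06841655676731692
```

View pics/w5.png

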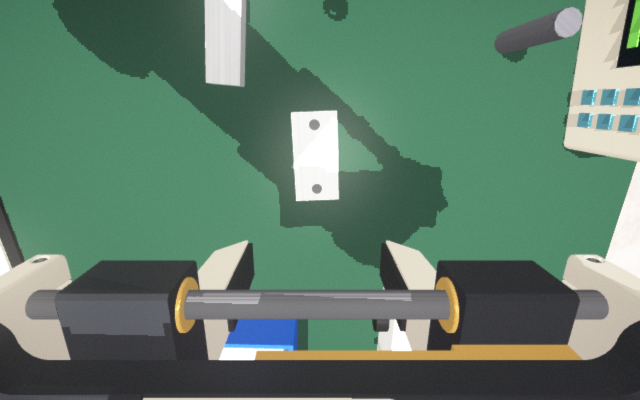

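The bench plate is at centre with corners about (292,112), (337,111), (339,200) and (295,201), and holes at (314,125) and (317,189). The gauge block is at 225,42.

Run:
```python
from h import *; import pickle
c,d=pickle.load(open('w5.pkl','rb')); im=cv2.imread('pics/w5.png')
print(rect(im,c,(285,100,350,210),.008,130))
H=np.array([ray(c,u,v,.008)[:2]*1000 for u,v in [(314,125),(317,189)]]); print(H,H.mean(0),np.degrees(np.arctan2(*(H[0]-H[1])[::-1])))
print(robot.observe()['tool_pos'])
```

```text
[577.1, -361.4, 102.0, 52.7, -86.2]
[[ 574.38713688 -326.16699365]
 [ 579.78722065 -398.1635145 ]] [ 577.08717876 -362.16525408] 94.2894261124781
[ 0.58092407 -0.38007172  0.22520403]
```

```bash
python3 -m handwheel '[-4,18,0,0.04,0.75,0,0,-45,0,0.75,0,0,-45,0,0.75,0,0,-45,0,0.75,0,0,-45,0,0.75,0,0,-20,0,0.75,0,0,-9,0,0.75,0,0,0,0,0.6]'
python3 -m handwheel '[0,0,0,0,0, 0,0,0,0,0, 0,0,0,0,0, 0,0,0,0,0, 0,0,0,0,0]' 40
python3 -m handwheel '[0,0,10,0,0, 0,0,30,0,0, 0,0,40,0,0,0,0,40,0,0,0,0,40,0,0,0,0,40,0,0,0,0,20,0,0,0,0,0,0,0]'
```

```text
time: 17.7
tool_pos: [0.5776, -0.3608, 0.0168]
tool_rot: [-3.141, -0.001, 1.644]
contact_force: [-1.0, 0.0, 0.7]
opening: 0.0643
grip_force: 0.0
time: 18.2
tool_pos: [0.5781, -0.3625, 0.0184]
tool_rot: [3.139, 0.001, 1.642]
contact_force: [1.1, 1.7, 7.0]
opening: 0.0489
grip_force: 40.0
time: 19.0
tool_pos: [0.5779, -0.3634, 0.2413]
tool_rot: [3.136, 0.005, 1.642]
contact_force: [0.1, -1.1, -1.1]
opening: 0.0488
grip_force: 40.0
```

```bash
python3 -m handwheel '[2,48.5,0,-0.06,0,2,48.5,0,-0.061,0,2,48.5,0,0,0,2,48.5,0,0,0,2,48.5,0,0,0,2,48.5,0,0,0,1,48.5,0,0,0,1,48.5,0,0,0]'
python3 -m handwheel '[0,0,0,0,0,0,0,0,0,0]'
python3 - <<'E'
from h import *
im,d,c=shot('scene'); u0,v0,u1,v1=(225,120,385,260); cv2.imwrite('pics/s2.png',cv2.resize(im[v0:v1,u0:u1],None,fx=4,fy=4,interpolation=cv2.INTER_CUBIC))
cv2.imwrite('pics/s2full.png',im)
E
```

```text
time: 19.8
tool_pos: [0.5899, 0.0274, 0.2349]
tool_rot: [-3.139, 0.0, 1.52]
contact_force: [0.1, 0.4, -1.2]
opening: 0.0492
grip_force: 40.0
time: 20.0
tool_pos: [0.5902, 0.0266, 0.2352]
tool_rot: [-3.139, 0.001, 1.523]
contact_force: [0.2, -0.4, -1.4]
opening: 0.0489
grip_force: 40.0
```

View pics/s2.png

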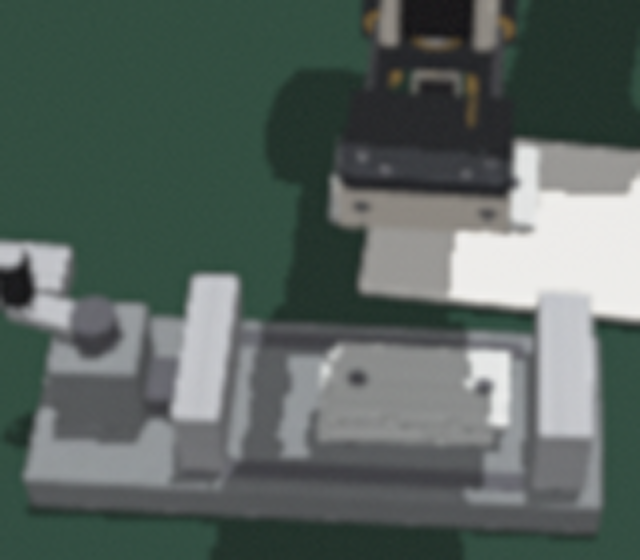

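The third plate lies well on the stack and the fourth hangs above it. Lowering.

```bash
python3 -m handwheel '[1,-2,-45,0,0,0,0,-45,0,0,0,0,-40,0,0,0,0,-20,0,0,0,0,-9,0,0,0,0,0,0,0,0,0,0,0,0]'
python3 -m handwheel '[0,0,-2,0,0, 0,0,0,0,0]'
```

```text
time: 20.75
tool_pos: [0.5929, 0.0227, 0.0788]
tool_rot: [3.14, 0.0, 1.52]
contact_force: [0.2, 0.7, -0.8]
opening: 0.0485
grip_force: 40.0
time: 20.95
tool_pos: [0.5926, 0.0235, 0.0768]
tool_rot: [3.14, 0.0, 1.521]
contact_force: [0.4, -0.4, -0.6]
opening: 0.049
grip_force: 40.0
```

```bash
python3 -m handwheel '[0,0,-3,0,0, 0,0,0,0,0]'|grep -E 'pos|force'
python3 -m handwheel '[0,0,-1.5,0,0, 0,0,0,0,0]'|grep -E 'pos|force'
```

```text
tool_pos: [0.592, 0.0237, 0.0728]
contact_force: [0.0, 0.2, -1.1]
grip_force: 40.0
tool_pos: [0.5921, 0.0237, 0.0723]
contact_force: [-3.7, 0.8, 6.3]
grip_force: 40.0
```

```bash
python3 -m handwheel '[0,0,0,0,0.75,0,0,0,0,0.75,0,0,0,0,0.75,0,0,0,0,0.75,0,0,30,0,0.75,0,0,30,0,0.3,0,-40,0,0,0.2,-4,-40,0,0,0.2]'
python3 -m handwheel '[0,0,0,0,0.2,0,0,0,0,0.2,0,0,0,0,0.2,0,0,0,0,0.2]'
python3 - <<'E'
from h import *; import pickle
im,d,c=shot('wrist','w6.png'); s=robot.observe(); print(s['tool_pos'],s['tool_rot'],s['opening'])
pickle.dump((c,d),open('w6.pkl','wb'))
E
```

```text
time: 22.15
tool_pos: [0.589, -0.0565, 0.1324]
tool_rot: [3.139, 0.001, 1.524]
contact_force: [-0.2, -0.4, -0.3]
opening: 0.0494
grip_force: 0.0
time: 22.55
tool_pos: [0.5881, -0.0553, 0.1311]
tool_rot: [-3.141, -0.0, 1.522]
contact_force: [-0.2, -0.4, 0.4]
opening: 0.0199
grip_force: 0.0
[ 0.58810445 -0.05528241  0.1311177 ] [-3.14145634e+00 -1.95887163e-04  1.52226381e+00] 0.019019363756761727
```

View pics/w6.png

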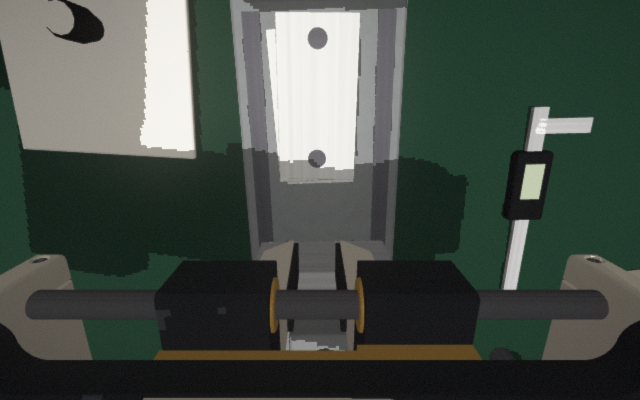

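The stack of four is at (268-360,12-185), slightly ragged, and the fingers at opening 0.2 are behind it. The edge at v≈243 should be the moving jaw, so I'm checking it for clearance.

Run:
```python
from h import *; import pickle
c,d=pickle.load(open('w6.pkl','rb')); W=cloud(d,c)*1000
print([(ray(c,u,243,.085)*1000).round(1) for u in (258,390)], W[246,[262,380]].round(), W[238,[262,380]].round(),W[250,320].round())
print('stack near edge',[(ray(c,u,184,.062)*1000).round(1) for u in (288,353)],'far',[(ray(c,u,12,.062)*1000).round(1) for u in (276,359)])
```

```text
[array([548.9, -60.1,  85. ]), array([633.7, -64.2,  85. ])] [[542. -83.  41.]
 [635. -85.  44.]] [[541. -80.  31.]
 [638. -85.  31.]] [588. -84.  50.]
stack near edge [array([568.7, -27.8,  62. ]), array([612.9, -29.9,  62. ])] far [array([569.5,  75.7,  62. ]), array([617.8,  73.3,  62. ])]
```

```bash
python3 -m handwheel '[0,0,-40,0,0.2,0,0,-35,0,0.2,0,0,-10,0,0.2,0,0,0,0,0.2]'|grep -E 'pos|force|open'
python3 -m handwheel '[0,5,0,0,0.2,0.3,5,0,0,0.2,0.3,5,0,0,0.2,0.2,4,0,0,0.2,0.2,3,0,0,0.2,0,0,0,0,0.2]'|grep -E 'pos|force|open'
```

```text
tool_pos: [0.5874, -0.0555, 0.046]
contact_force: [-0.5, 0.0, 0.2]
opening: 0.0185
grip_force: 0.0
tool_pos: [0.5894, -0.034, 0.0465]
contact_force: [-0.7, -2.2, 1.1]
opening: 0.0183
grip_force: 0.5
```

```bash
python3 -m handwheel '[0.1,2,0,0,0.2,0.1,2,0,0,0.2,0.1,2,0,0,0.2,0.1,2,0,0,0.2,0,0,0,0,0.2]'|grep -E 'pos|ct_force|open'
for i in 1; do python3 -m handwheel '[0.1,1,0,0,0.2,0.1,1,0,0,0.2,0,0,0,0,0.2]'|grep -E 'pos|ct_force'; done
python3 -m handwheel '[0,1,0,0,0.2,0,1,0,0,0.2,0,0,0,0,0.2]'|grep -E 'pos|ct_force'
```

```text
tool_pos: [0.5898, -0.0266, 0.0464]
contact_force: [-0.4, -3.6, 2.3]
opening: 0.0182
tool_pos: [0.5899, -0.0249, 0.0464]
contact_force: [-0.4, -4.6, 3.1]
tool_pos: [0.5899, -0.0229, 0.0464]
contact_force: [0.0, -6.2, 2.8]
```

```bash
python3 -m handwheel '[0,1,0,0,0.2,0,0,0,0,0.2]'|grep -E 'pos|ct_force'
python3 -m handwheel '[0,1,0,0,0.2,0,0,0,0,0.2]'|grep -E 'pos|ct_force'
python3 -m handwheel '[0,1,0,0,0.2,0,0,0,0,0.2]'|grep -E 'pos|ct_force'
```

```text
tool_pos: [0.5901, -0.0225, 0.0464]
contact_force: [-0.4, -8.7, 2.4]
tool_pos: [0.5904, -0.0223, 0.0464]
contact_force: [1.1, -11.5, 1.6]
tool_pos: [0.5905, -0.0222, 0.0465]
contact_force: [2.1, -15.7, 1.8]
```

```bash
python3 -m handwheel '[0,1.5,0,0,0.2,0,1.5,0,0,0.2,0,0,0,0,0.2]'|grep -E 'pos|ct_force'
python3 -m handwheel '[0,-12,0,0,0.2,-0.5,-15,0,0,0.2,0,0,30,0,0.5,0,0,40,0,0.9,0,0,15,0,0.9,2,37,0,0,0.9,1.5,37,0,0,0.9,0,0,0,0,0.9]'|grep -E 'pos|open'
python3 -m handwheel '[0,0,0,0,0.9,0,0,0,0,0.9,0,0,0,0,0.9]'|grep -E 'pos|open'
python3 - <<'E'
from h import *; import pickle
im,d,c=shot('wrist','w7.png'); s=robot.observe(); print(s['tool_pos'],s['tool_rot'],s['opening'])
E
```

```text
tool_pos: [0.5908, -0.022, 0.0465]
contact_force: [1.1, -27.4, 0.1]
tool_pos: [0.5921, 0.0347, 0.131]
opening: 0.0615
tool_pos: [0.5926, 0.0297, 0.131]
opening: 0.0818
[0.59260472 0.02964667 0.13103565] [-3.14125519e+00 -7.24504907e-05  1.51946607e+00] 0.0822647157856406
```

View pics/w7.png

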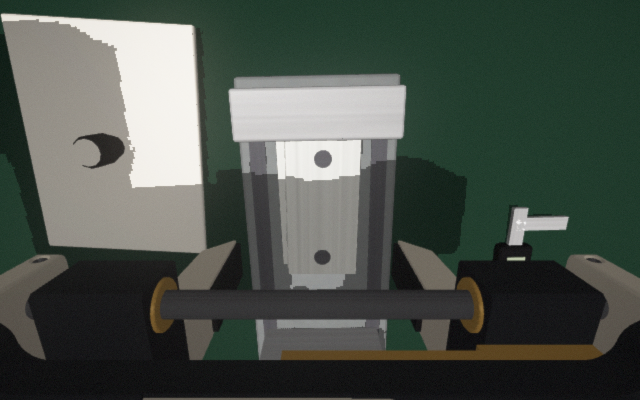

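The stack's end is up against the fixed jaw (v≈140), its sides still a little ragged, and the fingers straddle it. Now squeezing it sideways.

```bash
python3 -m handwheel '[1,8,-30,0,0.9,0,0,-35,0,0.9,0,0,-15,0,0.9,0,0,-4,0,0.7,0,0,0,0,0.65,0,0,0,0,0.6,0,0,0,0,0.56]' 15|grep -E 'pos|ct_force|open'
python3 -m handwheel '[0,0,0,0,0.5,0,0,0,0,0.5,0,0,0,0,0.4,0,0,0,0,0.4,0,0,0,0,0.4]'|grep -E 'pos|force|open|rot'
```

```text
tool_pos: [0.5941, 0.0384, 0.0485]
contact_force: [-2.4, -0.3, 3.6]
opening: 0.0554
tool_pos: [0.5944, 0.0385, 0.0485]
tool_rot: [3.139, 0.0, 1.521]
contact_force: [-0.1, 0.2, 5.3]
opening: 0.0501
grip_force: 15.0
```

```bash
python3 -m handwheel '[0,0,0,0,0.4,0,0,0,0,0.4,0,0,0,0,0.66,0,0,0,0,0.66,0,0,0,0,0.66]' 40|grep -E 'pos|ct_force|open'
python3 -m handwheel '[-1,-20,0,0,0.66,0,0,0,0,0.55,0,0,0,0,0.4,0,0,0,0,0.4,0,0,0,0,0.4,0,0,0,0,0.4]'|grep -E 'pos|force|open|rot'
python3 -m handwheel '[0,0,0,0,0.66,0,0,0,0,0.66,0,0,0,0,0.66,2,40,0,0,0.66,0,0,0,0,0.55,0,0,0,0,0.4,0,0,0,0,0.4,0,0,0,0,0.4]'|grep -E 'pos|force|open|rot'
python3 -m handwheel '[0,0,0,0,0.4,0,0,0,0,0.66,0,0,0,0,0.66,0,0,0,0,0.66,-1,-20,0,0,0.66]'|grep -E 'pos|force|open|rot'
```

```text
tool_pos: [0.5935, 0.0387, 0.0471]
contact_force: [-0.5, -0.6, 0.3]
opening: 0.0604
tool_pos: [0.5929, 0.0184, 0.0471]
tool_rot: [3.141, 0.001, 1.521]
contact_force: [2.3, -5.1, -2.1]
opening: 0.0494
grip_force: 40.0
tool_pos: [0.5946, 0.0583, 0.0473]
tool_rot: [3.142, -0.0, 1.52]
contact_force: [0.0, 2.8, 0.3]
opening: 0.0498
grip_force: 40.0
tool_pos: [0.5936, 0.0399, 0.0472]
tool_rot: [3.141, -0.0, 1.523]
contact_force: [0.8, -0.9, -0.5]
opening: 0.0605
grip_force: 0.0
```

```bash
python3 -m handwheel '[0,0,40,0,0.66,0,0,40,0,0.5,-2.5,-47,0,0,0.2,-2.5,-48,0,0,0.2,0,0,0,0,0.2,0,0,0,0,0.2,0,0,0,0,0.2]'|grep -E 'pos|open'
python3 -m handwheel '[0,0,-40,0,0.2,0,0,-41,0,0.2,0,0,0,0,0.2,0.4,10,0,0,0.2,0.5,10,0,0,0.2,0.4,8,0,0,0.2,0,3,0,0,0.2,0,0,0,0,0.2]'|grep -E 'pos|ct_force|open'
python3 -m handwheel '[0,2,0,0,0.2,0,2,0,0,0.2,0,0,0,0,0.2]'|grep -E 'pos|ct_force'
python3 -m handwheel '[0,2,0,0,0.2,0,0,0,0,0.2]'|grep -E 'pos|ct_force|rot'
```

```text
tool_pos: [0.5885, -0.0558, 0.127]
opening: 0.0199
tool_pos: [0.59, -0.0245, 0.0463]
contact_force: [0.0, -0.9, 0.2]
opening: 0.0181
tool_pos: [0.5902, -0.0222, 0.0463]
contact_force: [-0.1, -3.9, -0.3]
tool_pos: [0.5905, -0.022, 0.0464]
tool_rot: [3.14, 0.004, 1.521]
contact_force: [1.4, -12.9, -0.6]
```

```bash
python3 -m handwheel '[0,3,0,0,0.2,0,0,0,0,0.2,0,-15,0,0,0.2,-1,-22,0,0,0.2,0,0,40,0,0.2,0,0,40,0,0.2,0,0,20,0,0.2,0,0,0,0,0.2]'|grep -E 'pos|open'
python3 - <<'E'
from h import *; import pickle
im,d,c=shot('wrist','w8.png'); s=robot.observe(); print(s['tool_pos'],s['tool_rot'],s['opening'])
pickle.dump((c,d),open('w8.pkl','wb'))
a=cv2.resize(im[0:215,215:425],None,fx=2.6,fy=2.6,interpolation=cv2.INTER_CUBIC); 
im2,_,_=shot('side'); cv2.imwrite('pics/side2.png',im2); b=cv2.resize(im2[175:260,265:375],None,fx=2.3,fy=2.3,interpolation=cv2.INTER_CUBIC)
o=np.zeros((a.shape[0],a.shape[1]+b.shape[1],3),np.uint8); o[:,:a.shape[1]]=a; o[:b.shape[0],a.shape[1]:]=b; cv2.imwrite('pics/w8c.png',o); print(o.shape)
E
```

```text
tool_pos: [0.5907, -0.0537, 0.1498]
opening: 0.0184
[ 0.58953438 -0.05343118  0.1475411 ] [ 3.13865915e+00 -2.09342147e-04  1.52052465e+00] 0.018232555401149517
(559, 799, 3)
```

View pics/w8c.png

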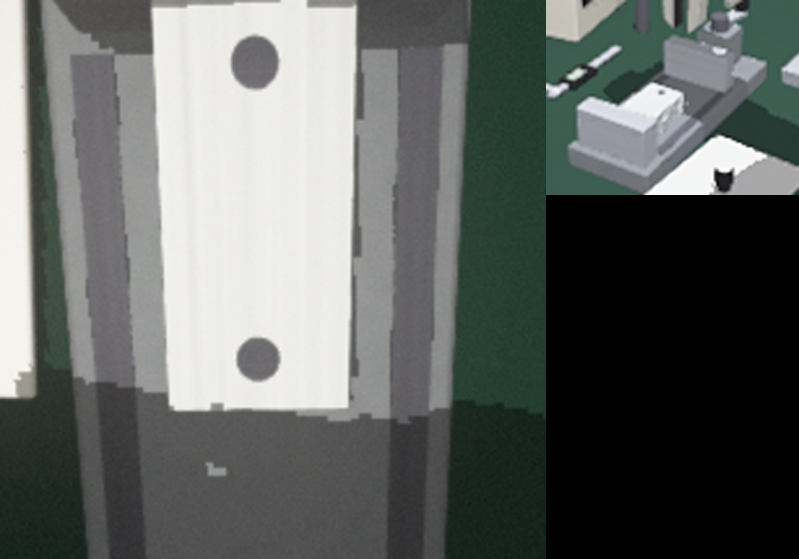

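The top plate hides every lower edge on both sides, and its far end meets the fixed jaw, so the stack is flush. Next I locate the crank handle by depth.

Run:
```python
from h import *
for n in ('scene','side'):
    im,d,c=shot(n); W=cloud(d,c)*1000; hsv=cv2.cvtColor(im,cv2.COLOR_BGR2HSV)
    m=(abs(W[...,0]-583)<90)&(abs(W[...,1]+157)<90)&(W[...,2]>106)&(W[...,2]<150)
    q=W[m]; print(n,len(q),q.mean(0).round(1) if len(q) else 0,q.min(0).round(),q.max(0).round()) if len(q) else print(n,0)
    if n=='scene':
        b=np.argwhere(m); print(b.min(0),b.max(0))
        t=q[q[:,2]>136]; print('top',t.mean(0).round(1),len(t))
        m=(abs(W[...,0]-583)<40)&(abs(W[...,1]+157)<40)&(W[...,2]>93)&(W[...,2]<106); print('axis-ish',W[m].mean(0).round(1),m.sum())
    m=(abs(W[...,0]-590)<70)&(W[...,1]<-60)&(W[...,1]>-125)&(W[...,2]>80)&(W[...,2]<90); q=W[m]
    if len(q): print('jaw y',q[:,1].min(),q[:,1].max(),q.mean(0))
```

```text
scene 186 [ 584.9 -181.4  119. ] [ 572. -210.  106.] [ 601. -144.  144.]
[183 222] [203 253]
top [ 581.8 -196.6  139.4] 27
axis-ish [ 587.9 -170.6  101. ] 156
jaw y -110.13655213858826 -83.49515213127054 [616.61580172 -96.57652525  84.47460969]
side 27 [ 569.3 -186.1  111.5] [ 562. -201.  106.] [ 590. -153.  123.]
jaw y -110.65057908284848 -79.59293015244218 [585.97013955 -93.03857836  82.49729762]
```

```bash
python3 -m handwheel '[0,0,40,0,0.4,0,-10,40,0,0.4,0,-45,25,0,0.4,-2,-50,0,0,0.4,-4,-50,0,0,0.4,-4,-50,0,0,0.4,0,0,0,0,0.4,0,0,0,0,0.4]'|grep -E 'pos|open'
python3 - <<'E'
from h import *; import pickle
im,d,c=shot('wrist','w9.png'); s=robot.observe(); print(s['tool_pos'])
pickle.dump((c,d),open('w9.pkl','wb')); W=cloud(d,c)*1000
R=(abs(W[...,0]-583)<80)&(abs(W[...,1]+165)<80)
m=R&(W[...,2]>139)&(W[...,2]<147); q=W[m]; print('handle top',len(q),q.mean(0).round(1),q.min(0).round(),q.max(0).round())
for lo,hi in [(100,139),(90,97),(97,104),(104,112)]:
    q=W[R&(W[...,2]>lo)&(W[...,2]<hi)]; print(lo,hi,len(q),q.mean(0).round(1) if len(q) else '',q.min(0).round(),q.max(0).round())
g=W[R&(W[...,2]>84)&(W[...,2]<90)]; print('housing',g.mean(0),g.min(0),g.max(0))
E
```

```text
tool_pos: [0.5783, -0.2576, 0.2485]
opening: 0.0367
[ 0.57864864 -0.25626925  0.24894711]
handle top 76 [ 575.  -197.9  140.4] [ 564. -210.  139.] [ 583. -190.  143.]
100 139 1726 [ 582.2 -172.3  106.2] [ 563. -210.  100.] [ 600. -144.  139.]
90 97 17 [ 582.1 -160.8   90.6] [ 573. -168.   90.] [ 599. -153.   91.]
97 104 825 [ 578.4 -185.   101.2] [ 565. -206.   98.] [ 600. -157.  104.]
104 112 832 [ 587.  -157.   106.3] [ 569. -194.  104.] [ 600. -144.  112.]
housing [ 587.19275807 -134.93678417   86.23306638] [ 538.87724876 -182.19849416   84.00005146] [637.71551082 -94.39137035  89.89026457]
```

```bash
python3 -m handwheel '[-2,28,0,0,0.5,-2.5,28,-20,0,0.5,0,0,-45,0,0.5,0,0,-40,0,0.5,0,0,-18,0,0.5,0,0,0,0,0.4]' 50|grep -E 'pos|ct_force|open'
python3 -m handwheel '[0,0,0,0,0,0,0,0,0,0,0,0,0,0,0,0,0,0,0,0,0,0,0,0,0,0,0,0,0,0]'|grep -E 'pos|force|open'
python3 - <<'E'
import numpy as np
ax=np.array([585,-157.2]); y=np.array([.0497,.9988]); x=np.array([.9988,-.0497])
p=lambda a: ax+45*(-np.cos(a)*y-np.sin(a)*x)
A=np.arange(0.2,6.9,0.25); P=np.array([p(a) for a in A]); 
for a,q,e in zip(A[1:],P[1:],np.diff(P,axis=0)): print(round(a,2),q.round(0),e.round(1))
print(p(.2))
E
```

```text
tool_pos: [0.5729, -0.1978, 0.1241]
contact_force: [-0.9, -0.5, -0.2]
opening: 0.0417
tool_pos: [0.5752, -0.2008, 0.1291]
contact_force: [-0.2, 2.1, 6.5]
opening: 0.0207
grip_force: 50.0
0.45 [ 563. -197.] [-10.4   4.1]
0.7 [ 554. -190.] [-9.1  6.6]
0.95 [ 547. -182.] [-7.2  8.6]
1.2 [ 542. -171.] [-4.8 10.1]
1.45 [ 540. -160.] [-2.2 11. ]
1.7 [ 541. -149.] [ 0.6 11.2]
1.95 [ 544. -138.] [ 3.4 10.7]
2.2 [ 550. -129.] [5.9 9.5]
2.45 [ 558. -121.] [8.1 7.8]
2.7 [ 568. -116.] [9.8 5.5]
2.95 [ 579. -113.] [10.8  3. ]
3.2 [ 590. -112.] [11.2  0.2]
3.45 [ 601. -115.] [10.9 -2.6]
3.7 [ 611. -120.] [ 9.9 -5.2]
3.95 [ 619. -128.] [ 8.3 -7.5]
4.2 [ 625. -137.] [ 6.2 -9.3]
4.45 [ 629. -148.] [  3.7 -10.6]
4.7 [ 630. -159.] [  1.  -11.2]
4.95 [ 628. -170.] [ -1.8 -11.1]
5.2 [ 624. -180.] [ -4.5 -10.3]
5.45 [ 617. -189.] [-6.9 -8.8]
5.7 [ 608. -196.] [-8.9 -6.9]
5.95 [ 598. -200.] [-10.3  -4.5]
6.2 [ 587. -202.] [-11.1  -1.8]
6.45 [ 575. -201.] [-11.2   1. ]
6.7 [ 565. -197.] [-10.6   3.8]
[ 573.87868936 -200.80574845]
```

```bash
python3 -m handwheel '[0,0,1,0,0,-5,2,0,0,0,-5.4,2.1,0,0,0,-4.5,3.3,0,0,0,-4.6,3.3,0,0,0,-3.6,4.3,0,0,0,-3.6,4.3,0,0,0]'|grep -E 'pos|force|open'
python3 -m handwheel '[-4.8,10.1,0,0,0,-2.2,11,0,0,0,0.6,11.2,0,0,0,3.4,10.7,0,0,0,0,0,0,0,0]'|grep -E 'pos|force|open'
```

```text
tool_pos: [0.5504, -0.1822, 0.1293]
contact_force: [11.2, -1.2, -3.6]
opening: 0.0204
grip_force: 50.0
tool_pos: [0.5469, -0.1396, 0.1293]
contact_force: [7.3, -2.8, -1.8]
opening: 0.0206
grip_force: 50.0
```

```bash
python3 -m handwheel '[7.9,9.5,0,0,0,8.1,7.8,0,0,0,9.8,5.5,0,0,0,10.8,3,0,0,0,11.2,0.2,0,0,0,0,0,0,0,0]'|grep -E 'pos|force|open'
python3 -m handwheel '[10.9,-2.6,0,0,0,9.9,-5.2,0,0,0,8.3,-7.5,0,0,0,6.2,-9.3,0,0,0,3.7,-10.6,0,0,0,0,0,0,0,0]'|grep -E 'pos|force|open'
```

```text
tool_pos: [0.5927, -0.1128, 0.1291]
contact_force: [-2.4, -0.4, 5.3]
opening: 0.0206
grip_force: 50.0
tool_pos: [0.6323, -0.1477, 0.1293]
contact_force: [1.7, 1.4, 2.9]
opening: 0.0207
grip_force: 50.0
```

```bash
python3 -m handwheel '[1,-11.2,0,0,0,-1.8,-11.1,0,0,0,-4.5,-10.3,0,0,0,-6.9,-8.8,0,0,0,0,0,0,0,0]'|grep -E 'pos|force|open'
python3 -m handwheel '[-4.4,-3.5,0,0,0,-4.5,-3.4,0,0,0,-5.1,-2.3,0,0,0,-5.2,-2.2,0,0,0,0,0,0,0,0]'|grep -E 'pos|force|open'
```

```text
tool_pos: [0.6199, -0.1897, 0.1293]
contact_force: [3.4, -0.0, 2.8]
opening: 0.0207
grip_force: 50.0
tool_pos: [0.601, -0.2009, 0.1293]
contact_force: [5.2, -0.1, 2.9]
opening: 0.0204
grip_force: 50.0
```

```bash
python3 -m handwheel '[-4.4,-0.9,0,0,0,-4.4,-0.7,0,0,0,0,0,0,0,0]'|grep -E 'pos|ct_force|open'
python3 -m handwheel '[-4.4,-0.4,0,0,0,-2,0,0,0,0,0,0,0,0,0]'|grep -E 'pos|ct_force|open'
python3 -m handwheel '[-2,0.1,0,0,0,-2,0.1,0,0,0,0,0,0,0,0]'|grep -E 'pos|ct_force|open'
```

```text
tool_pos: [0.5922, -0.2025, 0.1293]
contact_force: [4.0, -0.6, 3.0]
opening: 0.0205
tool_pos: [0.5858, -0.2027, 0.1292]
contact_force: [4.7, 1.0, 4.1]
opening: 0.0208
tool_pos: [0.5819, -0.2023, 0.1292]
contact_force: [4.2, 0.5, 4.7]
opening: 0.0207
```

```bash
python3 -m handwheel '[-2,0.2,0,0,0,-2,0.3,0,0,0,0,0,0,0,0]'|grep -E 'pos|ct_force|open'
python3 -m handwheel '[-1.5,0.3,0,0,0,-1.5,0.3,0,0,0,0,0,0,0,0]'|grep -E 'pos|ct_force|open'
python3 -m handwheel '[-1.5,0.3,0,0,0,-1.5,0.4,0,0,0,0,0,0,0,0]'|grep -E 'pos|ct_force|open'
```

```text
tool_pos: [0.578, -0.2016, 0.1292]
contact_force: [6.2, -0.1, 4.3]
opening: 0.0209
tool_pos: [0.5767, -0.2013, 0.1293]
contact_force: [11.2, -0.3, 0.2]
opening: 0.0207
tool_pos: [0.5758, -0.201, 0.1294]
contact_force: [19.9, -0.3, -4.1]
opening: 0.0206
```

```bash
python3 -m handwheel '[-1.5,0.4,0,0,0,-1,0.3,0,0,0,0,0,0,0,0,0,0,0,0,0]'|grep -E 'pos|ct_force|open'
python3 - <<'E'
from h import *
im,d,c=shot('scene'); W=cloud(d,c)*1000
m=(abs(W[...,0]-592)<45)&(W[...,1]<0)&(W[...,1]>-80)&(W[...,2]>81)&(W[...,2]<89); q=W[m]; print('jaw top',len(q),q.min(0),q.max(0))
m=(abs(W[...,0]-592)<35)&(W[...,1]<90)&(W[...,1]>-30)&(W[...,2]>58)&(W[...,2]<66); q=W[m]; print('stack top',len(q),q.min(0),q.max(0),q.mean(0))
E
```

```text
tool_pos: [0.5752, -0.2008, 0.1295]
contact_force: [27.3, -1.2, -7.3]
opening: 0.0208
jaw top 373 [547.40068451 -38.34309616  81.15569538] [636.92639214 -10.10336399  88.45700027]
stack top 839 [567.77669213 -12.31887119  58.07937364] [624.49223076  88.82898922  65.98124602] [595.77884134  38.90820794  62.74190882]
```

```bash
python3 -m handwheel '[3,-0.5,0,0,0,2.5,-0.5,0,0,0,0,0,0,0,0.5,0,0,0,0,0.5,0,0,0,0,0.5,0,0,0,0,0.5]'|grep -E 'pos|ct_force|open'
python3 -m handwheel '[0,0,40,0,0.5,0,0,45,0,0.5,0,0,45,0,0.5,0,10,0,-0.145,0.5,-20,40,0,-0.145,0.5,-20,40,0,-0.145,0.5,-20,40,0,-0.145,0.5,-20,40,0,-0.145,0.5]'|grep -E 'pos|ct_force|open'
python3 -m handwheel '[-20,40,0,-0.145,0.5,-20,40,0,-0.145,0.5,-20,30,0,-0.145,0.5,-20,0,0,-0.145,0.5,0,0,0,-0.145,0.5,0,0,0,-0.145,0.5,0,0,0,-0.025,0.5,0,0,0,0,0.5]'|grep -E 'pos|rot|open'
python3 - <<'E'
from h import *; import pickle
im,d,c=shot('wrist','w10.png'); s=robot.observe(); pickle.dump((c,d),open('w10.pkl','wb')); W=cloud(d,c)*1000
m=(W[...,2]>9)&(W[...,2]<18)&(abs(W[...,1]-85)<150)&(abs(W[...,0]-433)<130)
mm=cv2.morphologyEx(m.astype(np.uint8),cv2.MORPH_CLOSE,np.ones((5,5))); k=max(cv2.findContours(mm,0,1)[0],key=cv2.contourArea)[:,0]
P=np.array([ray(c,u,v,.013)[:2]*1000 for u,v in k],np.float32); print('lid',cv2.minAreaRect(P),cv2.boundingRect(k))
q=W[(W[...,2]>38)&(W[...,2]<50)&(abs(W[...,1]-85)<100)&(abs(W[...,0]-433)<90)]; print('knob',len(q),q.mean(0),q.min(0),q.max(0))
E
```

```text
tool_pos: [0.5731, -0.2005, 0.1278]
contact_force: [-0.1, 0.4, -0.5]
opening: 0.045
tool_pos: [0.4924, -0.0295, 0.2582]
contact_force: [0.8, 0.4, -0.2]
opening: 0.0457
tool_pos: [0.4144, 0.0779, 0.2584]
tool_rot: [3.141, 0.001, -0.092]
opening: 0.0459
lid ((455.750732421875, 85.52684783935547), (183.2183837890625, 138.45718383789062), 83.8960952758789) (225, 72, 163, 121)
knob 114 [456.9539193   85.20904234  43.63512566] [443.8344841   74.21226164  38.40500564] [467.52769614  97.44578236  47.48242837]
```

```bash
python3 -m handwheel '[2,45,0,0,0.5,2,45,0,0,0.5,2,45,0,0,0.5,2,45,0,0,0.5,2,45,0,0,0.5,0,30,0,0,0.5,0,0,0,0,0.5,0,0,0,0,0.5]'|grep -E 'pos|rot|open'
python3 - <<'E'
from h import *
im,d,c=shot('wrist','w11.png'); W=cloud(d,c)*1000
m=(W[...,2]>38)&(W[...,2]<52)&(abs(W[...,1]-357)<120)&(abs(W[...,0]-433)<100)
mm=m.astype(np.uint8); k=np.argwhere(mm)[:,::-1]
P=np.array([ray(c,u,v,.045)[:2]*1000 for u,v in k],np.float32); print('case outer',cv2.minAreaRect(P),len(k))
g=(W[...,2]>2)&(W[...,2]<9)&(abs(W[...,1]-357)<80)&(abs(W[...,0]-433)<60); print('floor z',np.median(W[g][:,2]), 'any plate', ((W[...,2]>11)&(W[...,2]<30)&(abs(W[...,1]-357)<70)&(abs(W[...,0]-433)<50)).sum())
s=robot.observe(); print(s['tool_pos'],s['tool_rot'])
E
```

```text
tool_pos: [0.4244, 0.333, 0.2579]
tool_rot: [3.14, 0.001, -0.092]
opening: 0.0456
case outer ((432.63787841796875, 358.5525817871094), (179.34893798828125, 133.18641662597656), 84.78194427490234) 2888
floor z 5.43776939704943 any plate 0
[0.42458324 0.33230285 0.25813599] [ 3.14042507e+00  7.30045433e-04 -9.31065166e-02]
```

```bash
python3 -m handwheel '[5,-41,0,0,0.6,5,-41,0,0,0.6,5,-41,0,0,0.6,5,-41,0,0,0.6,5,-41,0,0,0.6,6,-42,0,0,0.6,0,0,-40,0,0.6,0,0,-40,0,0.6]'|grep -E 'pos|rot|open'
python3 -m handwheel '[0,0,-45,0,0.6,0,0,-45,0,0.6,0,0,-40,0,0.6,0,0,-14,0,0.6,0,0,0,0,0.6]' 40|grep -E 'pos|ct_force|open'
python3 -m handwheel '[0,0,0,0,0,0,0,0,0,0,0,0,0,0,0,0,0,0,0,0,0,0,0,0,0,0,0,0,0,0,0,0,0,0,0,0,0,0,0,0]'|grep -E 'pos|force|open'
```

```text
tool_pos: [0.4563, 0.0831, 0.1788]
tool_rot: [-3.141, -0.004, -0.099]
opening: 0.055
tool_pos: [0.4539, 0.0847, 0.0329]
contact_force: [-1.4, 0.1, 0.4]
opening: 0.0549
tool_pos: [0.4562, 0.086, 0.0353]
contact_force: [-0.6, 0.4, 6.3]
opening: 0.0226
grip_force: 40.0
```

```bash
python3 -m handwheel '[0,0,10,0,0,0,0,30,0,0,0,0,30,0,0,0,0,20,0,0,0,0,0,0,0]'|grep -E 'pos|force|open'
python3 -m handwheel '[-3,38,0,0.016,0,-3,39,0,0,0,-3,39,0,0,0,-3,39,0,0,0,-4,39,0,0,0,-4,39,0,0,0,-3.5,38.5,0,0,0,0,0,0,0,0]'|grep -E 'pos|rot|force|open'
python3 -m handwheel '[0,0,0,0,0,0,0,0,0,0]'|grep -E 'pos|rot|force|open'
python3 - <<'E'
from h import *; import pickle
im,d,c=shot('wrist','w12.png'); W=cloud(d,c)*1000
m=(W[...,2]>90)&(W[...,2]<112)&(abs(W[...,1]-357)<130)&(abs(W[...,0]-433)<110)
z=np.median(W[m][:,2]); k=np.argwhere(m&(abs(W[...,2]-z)<8))[:,::-1]; print('z',z)
P=np.array([ray(c,u,v,z/1000)[:2]*1000 for u,v in k],np.float32); print('lid',cv2.minAreaRect(P),len(k),P.max(0),P.min(0))
E
```

```text
tool_pos: [0.4572, 0.0861, 0.1272]
contact_force: [0.6, 0.2, -3.0]
opening: 0.0228
grip_force: 40.0
tool_pos: [0.4307, 0.3612, 0.123]
tool_rot: [-3.141, 0.001, -0.074]
contact_force: [-0.3, -0.3, -2.7]
opening: 0.023
grip_force: 40.0
tool_pos: [0.4317, 0.3564, 0.1235]
tool_rot: [3.14, 0.002, -0.079]
contact_force: [-0.4, -0.6, -3.5]
opening: 0.023
grip_force: 40.0
z 101.45071471686477
lid ((431.8294372558594, 354.90045166015625), (182.380615234375, 138.51736450195312), 84.76228332519531) 47612 [508.6357  447.48148] [361.13474 258.2324 ]
```

```bash
python3 -m handwheel '[1,2,-20,0,0,0,0,-15,0,0,0,0,-5,0,0,0,0,0,0,0]'|grep -E 'pos|rot|force|open'
python3 -m handwheel '[0,0,-4,0,0,0,0,-3,0,0,0,0,0,0,0]'|grep -E 'pos|force'
python3 -m handwheel '[0,0,-2,0,0,0,0,-2,0,0,0,0,0,0,0]'|grep -E 'pos|force'
```

```text
tool_pos: [0.4331, 0.3584, 0.0839]
tool_rot: [3.14, 0.001, -0.08]
contact_force: [-0.3, 0.2, -2.2]
opening: 0.0228
grip_force: 40.0
tool_pos: [0.4332, 0.3594, 0.0776]
contact_force: [0.7, 0.3, -2.2]
grip_force: 40.0
tool_pos: [0.4333, 0.3596, 0.0735]
contact_force: [0.6, 0.2, -0.9]
grip_force: 40.0
```

```bash
python3 -m handwheel '[0,0,-1.5,0,0,0,0,0,0,0]'|grep -E 'pos|force'
python3 -m handwheel '[0,0,0,0,0.6,0,0,0,0,0.6,0,0,0,0,0.6,0,0,0,0,0.6,0,0,0,0,0.6,0,0,40,0,0.6,0,0,50,0,0.6,0,0,50,0,0.6]'|grep -E 'pos|force|open'
python3 -m handwheel '[-5,-25,50,0,0.6,0,-40,0,0,0.6,0,-40,0,0,0.6,0,0,0,0,0.6,0,0,0,0,0.6]'|grep -E 'pos|force|open'
python3 - <<'E'
from h import *
im,d,c=shot('wrist','w13.png'); W=cloud(d,c)*1000
m=(W[...,2]>44)&(W[...,2]<66)&(abs(W[...,1]-357)<130)&(abs(W[...,0]-433)<110); z=np.median(W[m][:,2]); print('lid top z',z)
q=W[m&(abs(W[...,2]-z)<4)]; A=np.c_[q[:,:2],np.ones(len(q))]; print('tilt',np.linalg.lstsq(A,q[:,2],rcond=None)[0]*1)
k=np.argwhere(m)[:,::-1]; P=np.array([ray(c,u,v,.051)[:2]*1000 for u,v in k],np.float32); print('lid',cv2.minAreaRect(P))
im,d,c=shot('scene','end.png'); W=cloud(d,c)*1000
print('t',robot.observe()['time'])
E
```

```text
tool_pos: [0.4333, 0.3596, 0.0733]
contact_force: [-2.2, -1.8, 7.7]
grip_force: 40.0
tool_pos: [0.4328, 0.3592, 0.2132]
contact_force: [-0.2, 0.6, -0.9]
opening: 0.0552
grip_force: 0.0
tool_pos: [0.4289, 0.2568, 0.2569]
contact_force: [-0.4, 0.4, 0.4]
opening: 0.0555
grip_force: 0.0
lid top z 51.34207080257782
tilt [-1.40511807e-03 -1.09131516e-03  5.23440316e+01]
lid ((433.1109619140625, 358.4007568359375), (182.39674377441406, 138.51101684570312), 84.79755401611328)
t 50.4
```

View pics/end.png

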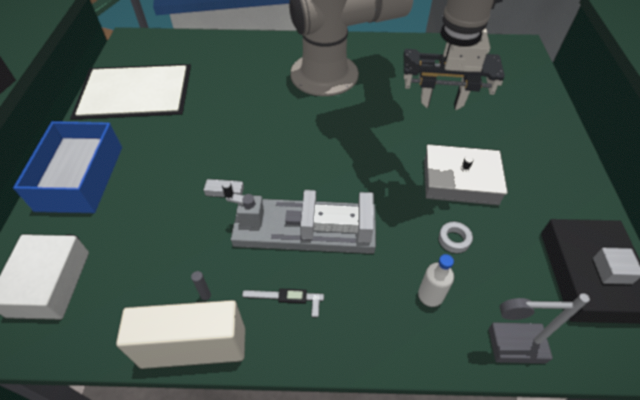

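The lid is seated level (466,173), the stack is clamped (335,217), no plates are left on the bench, and the other gear is where it was.

```bash
python3 -c "from cell import robot; print(robot.hand_in())"
```

```text
the job is handed in; nothing more can be done
None
```

The job is handed in at about 50 s: all four plates found (two already in the vise, one from the case, one from the bench) are stacked flush against the fixed jaw and clamped, the lid is back level on the empty case, and the other gear was not touched.

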